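# Press the feather-sample tubs shut

## Robot

A 7-joint arm with a two-finger parallel gripper is mounted at the origin on the work surface. World frame = base frame: x ahead of the robot, y to its left, z up, the work surface at z = 0. Lengths are in m, angles in rad, forces in N, time in s.
With the tool pointing down it reaches from about 0.425 to 0.95 m from the base axis. Payload 16.7 kg.
Tool frame: the origin (TCP) lies at the very end of the fingers, on their centre line; the grasp point (between the pads) lies 19 mm behind it (ctrl.hold_point_z is the distance from the TCP to the grasp point, in m); x points along the fingers, z is the direction in which the jaws open and shut, and the axes are right-handed (so a half turn about x gives the same grasp; the last joint's range is limited). The gripper opens to 94 mm and grips with 3 to 60 N. Pads are 16 mm wide; open, the fingers measure 119 mm over their backs; the gripper's body (75 mm by 177 mm) begins 78 mm behind the grasp point.
Start: joints at [-1.48, 0.426, 0.074, 1.606, -0.034, 1.111, -0.067], TCP at [0.161, 0.655, 0.205] pointing down, gripper open.
Joint ranges: [-2.85, 2.85], [-0.5, 2.14], [-1.23, 1.37], [0.21, 2.46], [-1.02, 4.16], [0.16, 2.05], [-2.73, 2.73]. Speed limits (rad/s): [1.89, 1.89, 2.39, 2.39, 3.01, 3.01, 3.01].

## Interface

Orientations are given as a unit quaternion [w, x, y, z].
In Python, from plant import status, vision, workorder, ctrl gives the robot as it stands. The module is installed in compiled form; this text tells all that it offers.
- The arm moves only by the shell command python3 -m crank 'ROWS' [FORCE]. ROWS is JSON, one flat list of numbers, 7 for each row, row after row: the shift along the tool's x, y, z in m, then the turn, a rotation vector about the tool's x, y, z in rad, then the opening, from 0 (shut) to 1 (fully open). In form: [dx, dy, dz, ax, ay, az, hand, dx, dy, dz, ax, ay, az, hand, ...]. A call has 1 to 5 rows; each row is the pose to reach, as a shift and turn from the pose commanded when the call began, along the tool's axes at that moment; what a row does not reach only later rows make up. A row lasts 1/12 s, in which the tool goes at most 41.7 mm and 7.16 degrees, less where a joint would pass 70% of its speed; a pose out of reach is approached as far as the arm can. A call with a gripper value outside its range is refused whole. The fingers move at their own pace and stop on an object; FORCE is the grip in N (left out, the last holds). Time passes only in rows, so rows that repeat a pose let the fingers close. It gives the time, the measured TCP pose, the force and the opening at its end, in the units of the state.
- status.get_obs(): the state, without advancing time (a new reading comes with each control period).
- vision.capture(name): name is "scene" or "top" or "wrist"; returns the picture (480x640x3 uint8, red, green, blue); there is no depth.
- vision.camera_info(name): a dict with "fx", "fy", "cx", "cy" (pixels), "xyz" and "orientation" of the camera in the world. Camera axes: x right, y down, z forward; pixel columns grow to the right and rows downward; lengths in m; the calibration is good to about 2 mm. A picture is of the moment at which its call begins: read the wrist's pose just before it. camera_info takes no time and is no camera call; for the wrist camera it gives the pose at the moment of the call.
- workorder.hand_in(): hands the job in, once; it reports no verdict.
The state is a dict: "time": time; "joint_pos": joint angles; "dq": joint speeds; "joint_torque": joint torques, N m; "ee_pos": TCP position; "eef_rot": TCP orientation; "force": force on the tool from outside, world axes, zero at the start; "ft_torque": the same for the moment, N m; "gripper_width": opening from 0.0 (shut) to 1.0 (fully open).
Only numpy, scipy, OpenCV 4.12 (cv2) and the standard library are available. Lean on these libraries where they do the work, as an engineer would, in place of code of your own. Each camera call takes 0.05 s, during which the arm holds its last target. There are 200 camera calls.

## Task

On the bird-banding table stand three white sample tubs with grey push-fit lids; two of the lids are still standing proud of their tubs. Press those two lids straight down until they are fully home, leaving the tubs upright where they stand, and do not touch the lid of the tub that is already closed.

Things in the scene. Friction and masses are not known exactly. Their poses are not given: they have to be found in the camera images.
- lid_a: Grey push-fit lid, flat disc 77 mm across, 10 mm thick, on one of three alike white round tubs (72 mm across, rim 85 mm up, loose on the table, 0.3 kg). Origin: centre of its top face; z up. Home, it rests on the rim, top 95 mm above the table; proud, top 109 to 113 mm, a black neck showing below it. Slides only down, about 7 N, stays where left, stops hard when home.
- lid_b: Grey push-fit lid, flat disc 77 mm across, 10 mm thick, on one of three alike white round tubs (72 mm across, rim 85 mm up, loose on the table, 0.3 kg). Origin: centre of its top face; z up. Home, it rests on the rim, top 95 mm above the table; proud, top 109 to 113 mm, a black neck showing below it. Slides only down, about 7 N, stays where left, stops hard when home.
- lid_c: Grey push-fit lid, flat disc 77 mm across, 10 mm thick, on one of three alike white round tubs (72 mm across, rim 85 mm up, loose on the table, 0.3 kg). Origin: centre of its top face; z up. Home, it rests on the rim, top 95 mm above the table; proud, top 109 to 113 mm, a black neck showing below it. Slides only down, about 7 N, stays where left, stops hard when home.
There are look-alikes about, which are no part of the job. What is shaped like the part that bears lid_a but yellow is not meant. Leave any pink look-alike of the part that bears lid_b alone.

How it is judged:
At the end, for the whole second after the job is handed in: All three lids are fully home (top face less than 98 mm above the table), the tubs are upright (lids within 0.1 rad of level), at rest, and each lid is within 35 mm of where it started (its own downward travel of up to 18 mm included) (height (world z) of each of lid_a, lid_b, lid_c below 0.098 m and angle between each of lid_a, lid_b, lid_c's own z axis and vertical below 0.1 rad and distance of each of lid_a, lid_b, lid_c from where it was at the start of the episode below 0.035 m and linear speed of each of lid_a, lid_b, lid_c below 0.02 m/s); the robot touches nothing.
It fails at once if the lid that was already closed is touched by the robot (more than 1 N) (contact force between any of the fingers, the arm and lid_c above 1 N).
It also fails if it takes over 32 s, if anything falls off the work surface, if the arm or the gripper's body presses on something with over 40 N, if the wrist force passes 120 N, or if a joint passes its speed limit or range.

## Working session

There is one attempt and no reset: what is moved stays moved. The work goes in short steps, Python scripts to look and compute and a shell command to move; the robot and the scene stay as the last step left them, time stands still between calls to the robot, and variables do not carry over. Pictures are saved under pics/ and viewed, about 8 in all and at most 12, crops included, and the job is handed in when it is done.

```bash
mkdir -p pics
python3 - <<'E'
from plant import status, vision, ctrl
import cv2
for n in("scene","top"):
    im=vision.capture(n); cv2.imwrite(f"pics/{n}0.png",im[:,:,::-1]); print(n,vision.camera_info(n))
o=status.get_obs(); print({k:o[k] for k in("time","ee_pos","eef_rot","force","gripper_width")})
E
```

```text
scene {'fx': 535.5282654698054, 'fy': 535.5282654698054, 'cx': 331.70479973738026, 'cy': 246.57435274904725, 'xyz': array([1.01499577, 0.20280214, 0.64053497]), 'orientation': array([-0.23952822,  0.53984797,  0.74498694, -0.31013683])}
top {'fx': 552.4818190141317, 'fy': 552.4818190141317, 'cx': 311.1257870935315, 'cy': 250.6692437932892, 'xyz': array([0.2678838 , 0.02849683, 1.07881006]), 'orientation': array([ 0.07013408, -0.67712251,  0.7287431 , -0.07429539])}
{'time': 0.1, 'ee_pos': array([0.16091798, 0.6551212 , 0.204837  ]), 'eef_rot': array([ 0.55612947, -0.43660989,  0.55674482,  0.43603557]), 'force': array([-0.51848107,  0.77540781,  0.20076877]), 'gripper_width': 0.9971955127910689}
```

View pics/scene0.png

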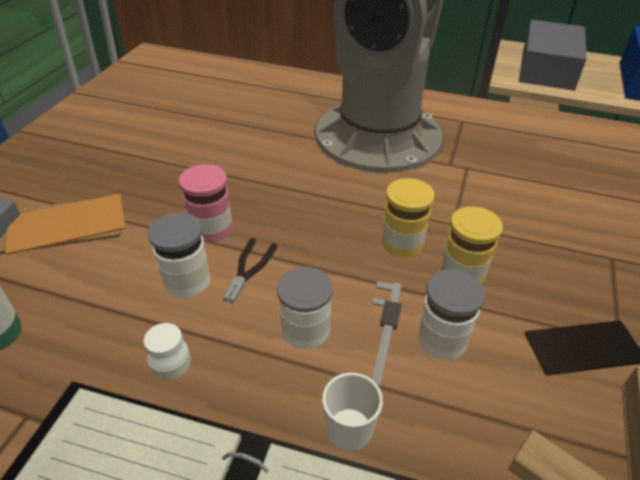

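View pics/top0.png

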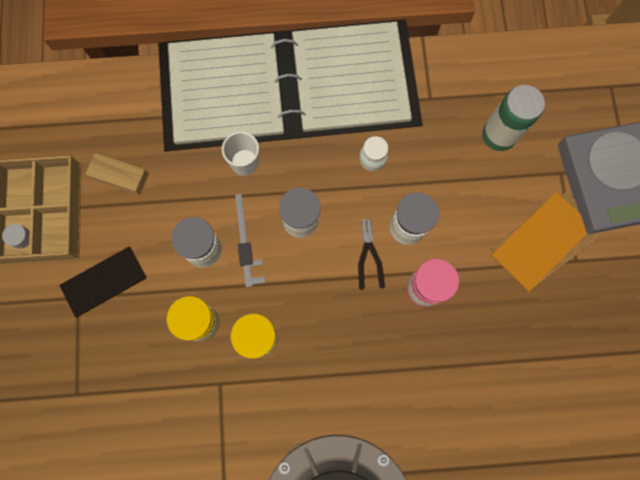

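The scene view shows lids at (178,235) and (455,293) with black necks, so both are proud. The middle one at (305,290) shows no neck and is closed. In the top view they are at about (417,215), (194,238) and (300,208) respectively.

```bash
cat > h.py <<'E'
import numpy as np,cv2
from scipy.spatial.transform import Rotation as R
from plant import status,vision
def rot(q): return R.from_quat(np.roll(q,-1)).as_matrix()
def ray(n,p):
    c=vision.camera_info(n); d=rot(c["orientation"])@[(p[0]-c["cx"])/c["fx"],(p[1]-c["cy"])/c["fy"],1]
    return np.array(c["xyz"]),d
def plane(n,p,z):
    o,d=ray(n,p); return o+d*(z-o[2])/d[2]
def tri(a,b):
    (o,d),(p,e)=a,b; s=np.linalg.lstsq(np.c_[d,-e],p-o,rcond=None)[0]
    u,v=o+s[0]*d,p+s[1]*e; return (u+v)/2,np.linalg.norm(u-v)
def lid(im,seed,w=40):
    h=cv2.cvtColor(im,cv2.COLOR_RGB2HSV); m=((h[...,1]<45)&(h[...,2]>60)&(h[...,2]<125)).astype(np.uint8)
    m=cv2.morphologyEx(m,cv2.MORPH_OPEN,np.ones((5,5)))
    cs,_=cv2.findContours(m,0,1); cs=[c for c in cs if cv2.contourArea(c)>300]
    c=min(cs,key=lambda c:np.hypot(*(c.reshape(-1,2).mean(0)-seed)))
    return cv2.fitEllipse(cv2.convexHull(c))
def to_tool(target):
    o=status.get_obs(); return rot(o["eef_rot"]).T@(np.array(target)-o["ee_pos"])
E
python3 - <<'E'
from h import *
T=cv2.imread("pics/top0.png")[:,:,::-1];S=cv2.imread("pics/scene0.png")[:,:,::-1]
for n,t,s in(("right",(417,215),(178,232)),("left",(194,238),(455,293)),("mid",(300,208),(305,288))):
    a=lid(T,t);b=lid(S,s); print(n,np.round(a[0]+a[1]),np.round(b[0]+b[1]))
    print(" tri",tri(ray("top",a[0]),ray("scene",b[0])),"planes",[plane("top",a[0],z).round(3) for z in(.095,.111)])
print(rot(status.get_obs()["eef_rot"]).round(3))
E
```

```text
right [417. 213.  41.  42.] [176. 231.  37.  57.]
 tri (array([ 0.52465551, -0.18155714,  0.10562454]), np.float64(0.0009702145040707336)) planes [array([ 0.528, -0.184,  0.095]), array([ 0.523, -0.181,  0.111])]
left [193. 238.  41.  42.] [455. 292.  47.  58.]
 tri (array([0.50925324, 0.22795097, 0.10375486]), np.float64(0.001151474617694915)) planes [array([0.511, 0.229, 0.095]), array([0.508, 0.226, 0.111])]
mid [300. 208.  40.  42.] [304. 296.  55.  60.]
 tri (array([0.55808137, 0.03004097, 0.07675588]), np.float64(0.0003224249987544315)) planes [array([0.553, 0.03 , 0.095]), array([0.548, 0.03 , 0.111])]
[[-0.    -0.971  0.238]
 [-0.001  0.238  0.971]
 [-1.    -0.    -0.001]]
```

Triangulation residuals are about 1 mm. The left lid is at about (0.508, 0.226) and the right at (0.523, -0.181), both proud. The middle lid is measured lower, which agrees with it being closed. Next I shut the hand and travel to the left lid.

```bash
python3 -m crank '[0.035,-0.439,-0.334,0,0,0,0, 0.035,-0.439,-0.334,0,0,0,0, 0.035,-0.439,-0.334,0,0,0,0, 0.035,-0.439,-0.334,0,0,0,0, 0.035,-0.439,-0.334,0,0,0,0]' 20; python3 -c "
from h import *; print(to_tool([.508,.226,.16]).round(4))"
```

```text
time: 0.52
ee_pos: [0.2924, 0.4918, 0.1919]
eef_rot: [0.556, -0.436, 0.557, 0.436]
force: [0.1, 1.0, 0.5]
gripper_width: 0.685
[ 0.032  -0.2727 -0.2068]
```

```bash
python3 -m crank '[0.032,-0.273,-0.207,0,0,0,0, 0.032,-0.273,-0.207,0,0,0,0, 0.032,-0.273,-0.207,0,0,0,0, 0.032,-0.273,-0.207,0,0,0,0, 0.032,-0.273,-0.207,0,0,0,0]'; python3 -c "
from h import *; print(to_tool([.508,.226,.16]).round(4))"
```

```text
time: 0.93
ee_pos: [0.423, 0.3307, 0.1727]
eef_rot: [0.556, -0.436, 0.556, 0.436]
force: [0.4, 1.0, -0.3]
gripper_width: 0.328
[ 0.0127 -0.1075 -0.0814]
```

```bash
python3 -m crank '[0.012,-0.107,-0.081,0,0,0,0, 0.012,-0.107,-0.081,0,0,0,0, 0.012,-0.107,-0.081,0,0,0,0, 0.012,-0.107,-0.081,0,0,0,0, 0.012,-0.107,-0.081,0,0,0,0]'; python3 -c "
from h import *; print(to_tool([.508,.226,.16]).round(4))
for n in('scene','wrist'): cv2.imwrite(f'pics/{n}1.png',vision.capture(n)[:,:,::-1])
a=cv2.imread('pics/scene1.png');b=cv2.imread('pics/wrist1.png')
cv2.imwrite('pics/pair1.png',np.hstack([cv2.resize(a[100:400,100:560],(460,300)),cv2.resize(b,(340,300))]))"
```

```text
time: 1.35
ee_pos: [0.5085, 0.2248, 0.1605]
eef_rot: [0.557, -0.435, 0.558, 0.434]
force: [-0.8, 0.5, -1.8]
gripper_width: 0.01
[0.0005 0.0008 0.001 ]
```

View pics/pair1.png

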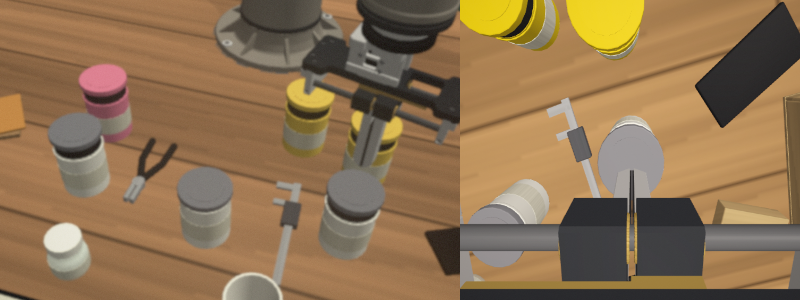

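The left half shows the necks on the left and right tubs, with none on the middle one. In the wrist view the shut fingertips (631,172) are over the lid disc, whose centre is near (631,162). Pressing down in steps.

```bash
python3 -m crank '[0.035,0,0,0,0,0,0, 0.047,0,0,0,0,0,0, 0.052,0,0,0,0,0,0, 0.056,0,0,0,0,0,0, 0.059,0,0,0,0,0,0]'
```

```text
time: 1.87
ee_pos: [0.5059, 0.2296, 0.1021]
eef_rot: [0.556, -0.436, 0.556, 0.437]
force: [-4.7, 0.2, 6.6]
gripper_width: 0.005
```

```bash
python3 -m crank '[0.003,0,0,0,0,0,0, 0.005,0,0,0,0,0,0, 0.007,0,0,0,0,0,0, 0.008,0,0,0,0,0,0]'
```

```text
time: 2.2
ee_pos: [0.5058, 0.2299, 0.0951]
eef_rot: [0.556, -0.436, 0.556, 0.437]
force: [-14.5, -1.8, 33.2]
gripper_width: 0.005
```

The force rose to 33 N at z = 0.095, so this lid is at its hard stop. Lifting.

```bash
python3 -m crank '[-0.01,0,0,0,0,0,0, -0.045,0,0,0,0,0,0, -0.085,0,0,0,0,0,0, -0.095,0,0,0,0,0,0, -0.095,0,0,0,0,0,0]'; python3 -c "
from h import *; print(to_tool([.523,-.181,.19]).round(4))
im=vision.capture('scene');cv2.imwrite('pics/s2.png',im[100:400,100:560,::-1])
T=vision.capture('top');
cv2.imwrite('pics/t2.png',T[:,:,::-1])"
```

```text
time: 2.62
ee_pos: [0.5082, 0.2299, 0.1931]
eef_rot: [0.558, -0.437, 0.554, 0.436]
force: [1.2, -0.1, -0.4]
gripper_width: 0.006
[ 0.0017 -0.1121 -0.3956]
```

View pics/s2.png

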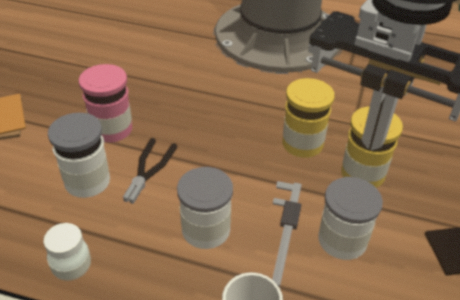

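The left lid (350,200 in the crop) now shows no neck and its tub is upright in place. Travelling to the right lid at z = 0.19, well above the closed lid.

```bash
python3 -m crank '[0.002,-0.112,-0.396,0,0,0,0, 0.002,-0.112,-0.396,0,0,0,0, 0.002,-0.112,-0.396,0,0,0,0, 0.002,-0.112,-0.396,0,0,0,0, 0.002,-0.112,-0.396,0,0,0,0]'; python3 -c "
from h import *; print(to_tool([.523,-.181,.19]).round(4))"
```

```text
time: 3.13
ee_pos: [0.513, 0.0186, 0.1869]
eef_rot: [0.556, -0.436, 0.557, 0.437]
force: [1.8, -1.3, -0.4]
gripper_width: 0.003
[-0.003  -0.0572 -0.1915]
```

```bash
python3 -m crank '[-0.003,-0.057,-0.191,0,0,0,0, -0.003,-0.057,-0.191,0,0,0,0, -0.003,-0.057,-0.191,0,0,0,0, -0.003,-0.057,-0.191,0,0,0,0, -0.003,-0.057,-0.191,0,0,0,0]'; python3 -m crank '[0.03,0,0,0,0,0,0, 0.03,0,0,0,0,0,0, 0.03,0,0,0,0,0,0]'; python3 -c "
from h import *; print(to_tool([.523,-.181,.16]).round(4))
a=vision.capture('scene');b=vision.capture('wrist')
cv2.imwrite('pics/pair3.png',np.hstack([a[100:400,100:560],cv2.resize(b,(340,300))])[:,:,::-1])"
```

```text
time: 3.55
ee_pos: [0.5228, -0.1817, 0.1901]
eef_rot: [0.556, -0.436, 0.557, 0.436]
force: [0.2, 0.5, 0.2]
gripper_width: 0.005
time: 3.8
ee_pos: [0.5225, -0.1781, 0.1593]
eef_rot: [0.555, -0.435, 0.558, 0.437]
force: [0.7, 0.6, 0.6]
gripper_width: 0.005
[-0.0007 -0.0012 -0.0027]
```

View pics/pair3.png

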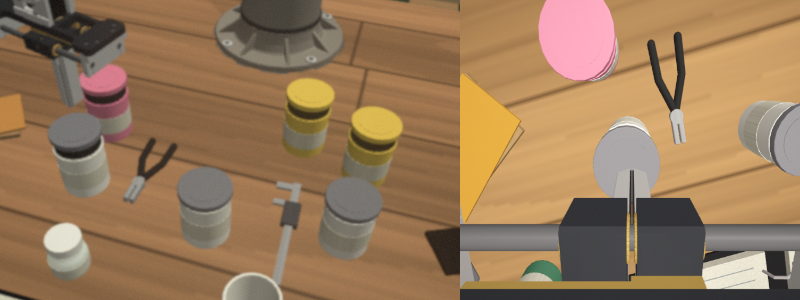

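The fingertips (631,172) are over the right lid, whose disc is centred near (626,160), as they were for the first one. Pressing.

```bash
python3 -m crank '[0.035,-0.001,-0.003,0,0,0,0, 0.046,-0.001,-0.003,0,0,0,0, 0.051,-0.001,-0.003,0,0,0,0, 0.055,-0.001,-0.003,0,0,0,0, 0.058,-0.001,-0.003,0,0,0,0]'; python3 -m crank '[0.003,0,0,0,0,0,0, 0.005,0,0,0,0,0,0, 0.007,0,0,0,0,0,0]'
```

```text
time: 4.32
ee_pos: [0.5243, -0.181, 0.1037]
eef_rot: [0.556, -0.436, 0.556, 0.437]
force: [-3.2, 2.3, 7.2]
gripper_width: 0.007
time: 4.57
ee_pos: [0.5244, -0.1811, 0.097]
eef_rot: [0.556, -0.436, 0.556, 0.437]
force: [-2.3, 2.8, 7.3]
gripper_width: 0.006
```

```bash
python3 -m crank '[0.002,0,0,0,0,0,0, 0.003,0,0,0,0,0,0]'
```

```text
time: 4.73
ee_pos: [0.5245, -0.1809, 0.0949]
eef_rot: [0.557, -0.436, 0.556, 0.437]
force: [-14.0, 6.4, 43.5]
gripper_width: 0.007
```

The second lid has hit its hard stop too (43 N at z = 0.095). Lifting and checking.

```bash
python3 -m crank '[-0.01,0,0,0,0,0,0, -0.045,0,0,0,0,0,0, -0.085,0,0,0,0,0,0, -0.12,0,0,0,0,0,0, -0.12,0,0,0,0,0,0]'; python3 -m crank '[-0.03,0.08,-0.03,0,0,0,0, -0.03,0.08,-0.03,0,0,0,0, -0.03,0.08,-0.03,0,0,0,0, -0.03,0.08,-0.03,0,0,0,0]';  python3 -c "
from h import *
a=vision.capture('scene'); T=vision.capture('top'); T0=cv2.imread('pics/top0.png')[:,:,::-1]
cv2.imwrite('pics/pair4.png',np.hstack([a[100:400,100:560],T[130:430,150:490]])[:,:,::-1])
for n,s in(('left',(194,238)),('mid',(300,208)),('right',(417,215))):
    e=lid(T,s);f=lid(T0,s);print(n,np.round(e[0]+e[1]),plane('top',e[0],.095).round(3),'start',plane('top',f[0],.095 if n=='mid' else .111).round(3))"
```

```text
time: 5.15
ee_pos: [0.5269, -0.1827, 0.2204]
eef_rot: [0.559, -0.438, 0.554, 0.434]
force: [0.6, -0.1, 0.5]
gripper_width: 0.005
time: 5.48
ee_pos: [0.4379, -0.1924, 0.245]
eef_rot: [0.558, -0.436, 0.556, 0.436]
force: [0.2, -0.2, 1.2]
gripper_width: 0.007
left [195. 240.  40.  43.] [0.506 0.225 0.095] start [0.508 0.226 0.111]
mid [300. 208.  39.  42.] [0.553 0.03  0.095] start [0.553 0.03  0.095]
right [300. 208.  39.  42.] [0.553 0.03  0.095] start [ 0.523 -0.181  0.111]
```

View pics/pair4.png

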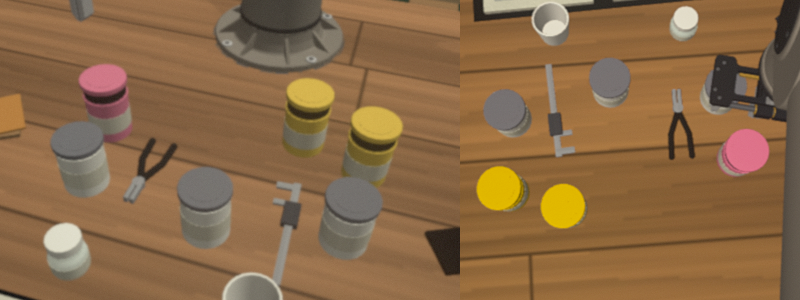

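All three grey lids now show no neck and the tubs stand upright in place. The arm hides the right lid from the top camera, but the scene view shows it clearly at (82,143). The arm is clear of everything, so I hand in.

```bash
python3 -c "
from plant import workorder; print(workorder.hand_in())"
```

```text
the job is handed in; nothing more can be done
None
```

I pressed the two proud lids (left and right tubs) home with the shut fingertips and handed the job in at about 5.6 s. I never moved the fingers down near the closed middle lid; they passed over it at about 0.19 m. The interface gives no verdict, so what follows rests on my own checks.

- **Pressing:** each lid slid at about 7 N and then stopped hard at a fingertip height of 0.095 m. The vertical force at the stop was 33 N on the left and 43.5 N on the right.
- **Left and middle lids:** the last pictures show no black neck on either and both tubs upright. In the top view the left lid had shifted about 2 mm sideways and the middle one had not moved.
- **Right lid:** the arm hid it from the top camera at the end, so the number my script printed for it was really the middle lid's. I judged it only by the force and height at the stop and by the scene picture, where it is closed, upright and still in place.
- **Measurement disagreement:** at the start, two-view triangulation put the lids 5 to 18 mm lower than the stated heights, probably because the scene outlines took in some tub wall. I used top-camera rays cast onto the stated lid heights instead.

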